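# Twist the marking-blue bottle home in its bench holder

### The arm

A 6-joint arm with a two-finger parallel gripper is mounted at the origin on a cart in front of the work surface, level with it; the furniture and walls round the work are solid. World frame = base frame: x ahead of the robot, y to its left, z up, the work surface at z = 0. Lengths are in m, angles in degrees, forces in N, time in s.
With the tool pointing down it reaches from about 0.25 to 0.725 m from the base axis. Payload 9.7 kg.
Tool frame: the origin (TCP) lies where the fingers leave the gripper's body, on its centre line; the fingertips stand 73 mm ahead of it and the grasp point (between the pads) lies 54 mm ahead of it; z points along the fingers, y is the line along which they close (so a half turn about z gives the same grasp; the last joint's range is limited). The gripper opens to 85 mm and grips with 20 to 120 N. Pads are 22 mm wide; open, the fingers measure 114 mm over their backs; the gripper's body (76 mm by 85 mm) begins 54 mm behind the grasp point. The pads swing forward as they close: fully open they stand 13 mm farther back than shut.
Start: joints at [-63.598, 4.979, 10.078, 95.1, 0, 90], TCP at [0.245, -0.493, 0.304] pointing down, gripper open.
Joint ranges: [-179.16, 179.16], [-48.56, 103.87], [-65.8, 70.77], [-126.05, 130.52], [-82.76, 87.17], [-180, 180]. Speed limits (degrees/s): [127.2, 127.2, 147.25, 180, 180, 180].

### API

Orientations are given as [roll, pitch, yaw] about the fixed x, y, z axes, in that order (R = Rz(yaw) Ry(pitch) Rx(roll)).
In Python, from workcell import sensors, imaging, bot gives the robot as it stands.
- The arm moves only by the tool apply_moves, never from a script. Its argument "rows" is a list of rows, each a list of 3 entries, a list of its own where there are three numbers: the shift along the tool's x, y, z in units of 10 cm (1.0 is 10 cm), then the turn, a rotation vector about the tool's x, y, z in units of 30 degrees (1.0 is 30 degrees), then the opening, from 0 (shut) to 1 (fully open). A call has 1 to 20 rows; each row is the pose to reach, as a shift and turn from the pose commanded when the call began, along the tool's axes at that moment; what a row does not reach only later rows make up. A row lasts 1/10 s, in which the tool goes at most 50 mm and 8.59 degrees, less where a joint would pass 70% of its speed; a pose out of reach is approached as far as the arm can. A call with a number of a shift or a turn outside -1 to 1 is refused whole. A call with a gripper value outside its range is refused whole. The fingers move at their own pace and stop on an object; "force" is the grip in N (left out, the last holds). Time passes only in rows, so rows that repeat a pose let the fingers close. It gives the time, the measured TCP pose, the force, the opening and the grip force at its end, in the units of the state.
- sensors.get_obs(): the state, without advancing time (a new reading comes with each control period).
- imaging.camera(name): name is "scene" or "top" or "wrist"; returns (picture, depth): 400x640x3 uint8, red, green, blue; 400x640 float32, m along the optical axis (not along the pixel's ray), 0 where there is no reading.
- imaging.get_calibration(name): a dict with "intrinsics" (3x3 intrinsics, pixels), "world_from_camera" (4x4, takes a point from camera to world coordinates). Camera axes: x right, y down, z forward; pixel columns grow to the right and rows downward; lengths in m; the calibration is good to about 2 mm. A picture is of the moment at which its call begins: read the wrist's pose just before it. get_calibration takes no time and is no camera call; for the wrist camera it gives the pose at the moment of the call.
- bot.job_done(): hands the job in; it is judged then, once.
The state is a dict: "time": time; "q": joint angles; "qd": joint speeds; "joint_efforts": joint torques, N m; "ee_pos": TCP position; "tcp_rot": TCP orientation; "wrist_force": force on the tool from outside, world axes, zero at the start; "torque": the same for the moment, N m; "opening": finger opening in m; "grasp_force": force on a finger pad.
Only numpy, scipy, OpenCV 4.12 (cv2) and the standard library are available. Lean on these libraries where they do the work, as an engineer would, in place of code of your own. Each camera call takes 0.05 s, during which the arm holds its last target. There are 200 camera calls.

### The job

The blue bottle of marking fluid has only been started in the mouth of its round bench holder, where the rubber jaws hold it back. Grip that bottle and twist it about a quarter turn, either way, while pressing it down, so that it works its way past the jaws until it bottoms out in the holder; then let go and back away. Leave the spare bottle and the oil can where they stand.

Things in the scene. Friction and masses are not known exactly. Their poses are not given: they have to be found in the camera images.
- bottle_mid (a point): bottle to seat: blue body 32 mm across up to 52 mm from its underside, black cap 23 mm across up to 68 mm; 90 g. Point at its centre, on its axis (z, up), 34 mm above its underside. Starts upright in the holder's mouth, x axis within 6 degrees of the holder's, this point 55 mm above the bench; home it is at 44 mm. Keep fingertips over 28 mm up the bottle, clear of the rim (24 mm up when home).
- holder: fixed holder: grey foot 96 x 96 mm with corner screws and a round pale aluminium socket 68 mm across. Origin on the bench on the socket's axis; z up, x and y along the foot's sides. Rim 34 mm, inner floor 10 mm above the bench; bore 34 mm. Four sprung black rubber jaws inside press on the bottle with about 4 to 7 N each: about half the force moves it down when it is twisted at the same time.
- spare_bottle: spare bottle, the same kind as the one in the holder, standing loose on the bench; origin at the centre of its underside. Not to be disturbed.
- oil_can: red oil can with a long straw-coloured spout, 68 mm across, 165 mm high, standing loose on the bench; origin at the centre of its underside. Not to be disturbed.
There are look-alikes about, which are no part of the job. Leave any orange look-alike of the part that bears bottle_mid alone.

How it is judged (in metres and radians):
On the way:
1. the bottle has been turned at least 15 degrees in the holder before it is all the way down (angle between the x axis of bottle_mid and the x axis of holder, either way round above 0.26 rad and z of bottle_mid in the frame of holder between 0.049 and 0.064 m and horizontal distance between bottle_mid and holder below 0.01 m), for 0.05 s.
At the end, for the whole second after the job is handed in: The bottle stands upright (within 11 degrees) in the holder, bottomed out to within 4 mm, and is turned at least 25 degrees, and at most 155 degrees, from the holder's x axis. Spare bottle and oil can are within 30 mm of where they stood (z of bottle_mid in the frame of holder below 0.048 m and horizontal distance between bottle_mid and holder below 0.01 m and angle between bottle_mid's own z axis and vertical below 0.2 rad and angle between the x axis of bottle_mid and the x axis of holder, either way round above 0.44 rad); the robot touches nothing.
It fails at once if the spare bottle is pushed 30 mm or tipped (distance of spare_bottle from where it was at the start of the episode above 0.03 m or angle between spare_bottle's own z axis and vertical above 0.5 rad).
It fails at once if the oil can is pushed 30 mm or tipped (distance of oil_can from where it was at the start of the episode above 0.03 m or angle between oil_can's own z axis and vertical above 0.5 rad).
It also fails if it takes over 35 s, if anything falls off the work surface, if the arm or the gripper's body presses on something with over 40 N, if the wrist force passes 120 N, or if a joint passes its speed limit or range.

## Working session

There is one attempt and no reset: what is moved stays moved. The work goes in short steps, Python scripts to look and compute and a tool call to move; the robot and the scene stay as the last step left them, time stands still between calls to the robot, and variables do not carry over. Pictures are saved under pics/ and viewed, at most 10 in all, crops included, and the job is handed in when it is done.

Besides the shell and the picture viewer there is one more tool, called after "Request:" as name(argument=value, ...) on one line, values as JSON. apply_moves: Moves the arm, as the interface text tells. Its arguments: {"type":"object","properties":{"rows":{"type":"array"},"force":{"type":"number"}},"required":["rows"]}

```bash
mkdir -p pics
python3 - <<'E'
from workcell import sensors, imaging
import cv2,numpy as np
print(sensors.get_obs())
for n in("scene","top"):
    p,d=imaging.camera(n);c=imaging.get_calibration(n)
    np.savez(f"pics/{n}0.npz",p=p,d=d,K=c["intrinsics"],T=c["world_from_camera"])
    cv2.imwrite(f"pics/{n}0.png",p[:,:,::-1]);print(n,c)
E
```

```text
{'time': 0.0, 'q': array([-6.35991382e+01,  5.01026159e+00,  1.00347084e+01,  9.50997351e+01,
       -1.30044526e-03,  8.99982124e+01]), 'qd': array([-0.00902941, -0.10259189,  0.0708785 ,  0.05124023,  0.06545261,
        0.07463262]), 'joint_efforts': array([-4.18761711e-04, -5.20389032e+01,  4.64800715e+01,  1.64864247e-02,
       -8.06374555e-05, -7.13425948e-06]), 'ee_pos': array([ 0.24449249, -0.49251916,  0.30319333]), 'tcp_rot': array([-1.79924712e+02,  1.29809521e-03,  2.64026510e+01]), 'wrist_force': array([-0.60352949,  0.50081152,  0.00855333]), 'torque': array([-0.02357295, -0.04642917, -0.01750296]), 'grasp_force': 0.0, 'opening': 0.08564226234625921}
scene {'intrinsics': array([[398.10112393,   0.        , 320.17355261],
       [  0.        , 398.10112393, 198.04567679],
       [  0.        ,   0.        ,   1.        ]]), 'world_from_camera': array([[-0.82445309, -0.35527978,  0.4405149 ,  0.16664942],
       [-0.56542334,  0.48417199, -0.66773792,  0.6157472 ],
       [ 0.02394881, -0.799596  , -0.60006057,  0.61715002],
       [ 0.        ,  0.        ,  0.        ,  1.        ]])}
top {'intrinsics': array([[389.34316142,   0.        , 321.11655109],
       [  0.        , 389.34316142, 205.61007404],
       [  0.        ,   0.        ,   1.        ]]), 'world_from_camera': array([[-0.10176393, -0.9726816 ,  0.2086495 ,  0.33472587],
       [-0.99480709,  0.09986298, -0.01965305,  0.0131862 ],
       [-0.0017202 , -0.20956598, -0.977793  ,  1.03733712],
       [ 0.        ,  0.        ,  0.        ,  1.        ]])}
```

View pics/top0.png

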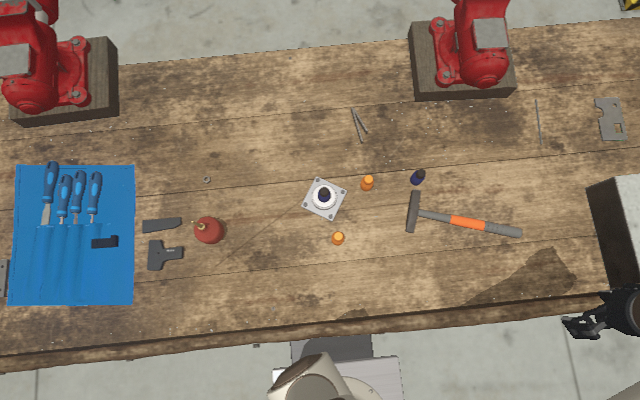

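View pics/scene0.png

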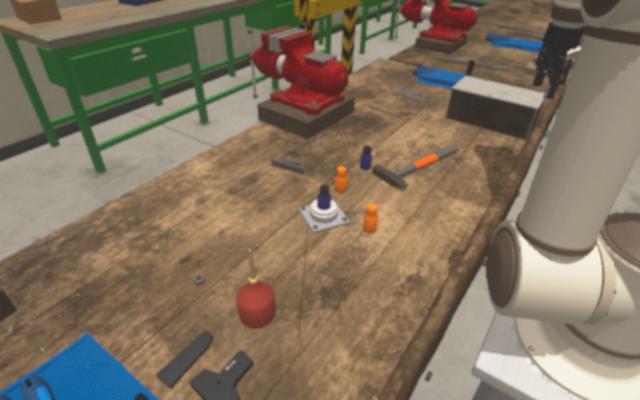

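Top view: the bottle in the holder is at (323,195). The others are the orange look-alikes at (367,183) and (338,238), the spare blue bottle at (417,177) and the oil can at (209,230). The target is the blue one with the black cap on the grey foot, and a crop should confirm that.

```bash
cat > h.py <<'E'
import numpy as np,cv2
def load(n):
    z=np.load(f"pics/{n}.npz");return z["p"],z["d"],z["K"],z["T"]
def ray(u,v,z,K,T):
    r=T[:3,:3]@np.linalg.inv(K)@np.array([u,v,1.]);o=T[:3,3];return o+r*(z-o[2])/r[2]
def cloud(d,K,T):
    v,u=np.mgrid[:d.shape[0],:d.shape[1]]
    P=np.stack([(u-K[0,2])/K[0,0]*d,(v-K[1,2])/K[1,1]*d,d],-1)
    return P@T[:3,:3].T+T[:3,3]
E
python3 - <<'E'
from h import *
for n,c in(("top0",(323,195)),("scene0",(323,205))):
    p,d,K,T=load(n);C=cloud(d,K,T);hsv=cv2.cvtColor(p,cv2.COLOR_RGB2HSV).astype(int)
    v,u=np.mgrid[:400,:640];near=(abs(u-c[0])<28)&(abs(v-c[1])<28)
    for z0,z1 in((.001,.02),(.028,.040),(.08,.1)):
        m=near&(C[...,2]>z0)&(C[...,2]<z1)&(d>0)
        if m.sum():print(n,z0,m.sum(),C[m].mean(0).round(4),((C[m].max(0)+C[m].min(0))/2).round(4))
    # foot: low-saturation grey mask
    m=(near&(hsv[...,1]<40)&(hsv[...,2]>90)).astype(np.uint8)
    q,_=cv2.findContours(m,0,2);q=max(q,key=cv2.contourArea);r=cv2.minAreaRect(q);b=cv2.boxPoints(r)
    W=np.array([ray(*x,.008,K,T) for x in b]);print(W.round(4),W.mean(0).round(4),np.degrees(np.arctan2(*(W[1]-W[0])[1::-1])))
    m=near&(hsv[...,2]<95);ys,xs=np.nonzero(m);print("dark",xs.mean(),ys.mean(),ray(xs.mean(),ys.mean(),.08,K,T))
    big=[]
p,*_=load("top0");q,*_=load("scene0")
a=cv2.resize(p[150:250,290:440],None,fx=4,fy=4);b=cv2.resize(q[140:240,290:400],None,fx=3,fy=3)
cv2.imwrite("pics/crop.png",np.vstack([a,])[:,:,::-1])
for n,uv in(("oil",(209,230)),("orA",(367,181)),("orB",(338,238)),("spare",(417,177))):
    _,_,K,T=load("top0");print(n,ray(*uv,.04,K,T).round(3))
E
```

```text
top0 0.001 1498 [ 0.5813 -0.0163  0.0056] [ 0.5861 -0.0161  0.0105]
top0 0.028 260 [ 0.571  -0.0174  0.0343] [ 0.5745 -0.0184  0.0339]
top0 0.08 67 [ 0.5739 -0.017   0.0891] [ 0.5742 -0.0171  0.0873]
[[ 0.5589  0.0494  0.008 ]
 [ 0.6418  0.0008  0.008 ]
 [ 0.5897 -0.0818  0.008 ]
 [ 0.5083 -0.0322  0.008 ]] [ 0.5747 -0.0159  0.008 ] -30.37833059056476
dark 323.89908256880733 193.77064220183487 [ 0.56877997 -0.01618078  0.08      ]
scene0 0.001 728 [ 0.5641 -0.0099  0.008 ] [ 0.5943 -0.055   0.0105]
scene0 0.028 281 [ 0.5706 -0.0268  0.0331] [ 0.5746 -0.0618  0.034 ]
scene0 0.08 66 [ 0.5693 -0.0116  0.0859] [ 0.5698 -0.0135  0.0848]
[[ 0.6333  0.0055  0.008 ]
 [ 0.6156 -0.1075  0.008 ]
 [ 0.5057 -0.0256  0.008 ]
 [ 0.5282  0.0721  0.008 ]] [ 0.5707 -0.0139  0.008 ] -98.87467927132458
dark 323.9890710382514 196.05464480874318 [0.55825742 0.00670463 0.08      ]
oil [0.513 0.288 0.04 ]
orA [ 0.602 -0.135  0.04 ]
orB [ 0.458 -0.041  0.04 ]
spare [ 0.599 -0.269  0.04 ]
```

View pics/crop.png

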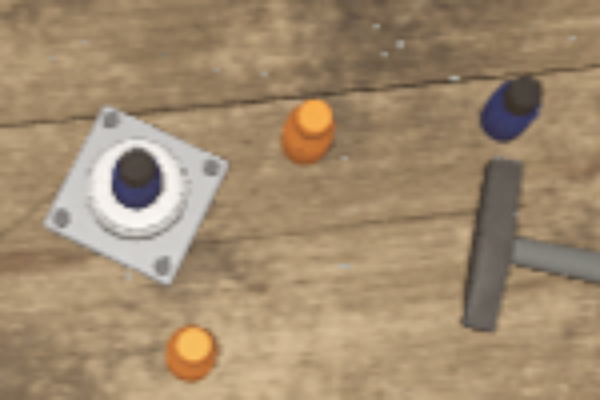

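The crop confirms it: the target is the blue bottle with the black cap in the round socket on the foot. I measure it at about (0.574, -0.017), with its cap top at 0.089 as expected. The tool has to shift about +0.507 in tool x and -0.279 in tool y.

Request:
apply_moves(rows=[[[0.4, -0.22, 0], [0, 0, 0], 1], [[0.8, -0.44, 0], [0, 0, 0], 1], [[1, -0.56, 0], [0, 0, 0], 1]])

```text
time: 0.4
ee_pos: [0.3103, -0.3959, 0.3037]
tcp_rot: [-180.0, -0.0, 26.5]
wrist_force: [0.1, -0.8, 0.1]
opening: 0.0855
grasp_force: 0.0
```

Request:
apply_moves(rows=[[[0.4, -0.22, 0], [0, 0, 0], 1], [[0.8, -0.44, 0], [0, 0, 0], 1], [[1, -0.56, 0], [0, 0, 0], 1]])

```text
time: 0.7
ee_pos: [0.375, -0.301, 0.3037]
tcp_rot: [-180.0, -0.0, 26.5]
wrist_force: [-0.2, -0.5, -0.4]
opening: 0.0855
grasp_force: 0.0
```

Request:
apply_moves(rows=[[[0.4, -0.22, 0], [0, 0, 0], 1], [[0.8, -0.44, 0], [0, 0, 0], 1], [[1, -0.56, 0], [0, 0, 0], 1]])

```text
time: 1.0
ee_pos: [0.4398, -0.2063, 0.3035]
tcp_rot: [-180.0, -0.0, 26.5]
wrist_force: [0.7, -0.6, 0.1]
opening: 0.0854
grasp_force: 0.0
```

Request:
apply_moves(rows=[[[0.4, -0.22, 0], [0, 0, 0], 1], [[0.8, -0.44, 0], [0, 0, 0], 1], [[1, -0.56, 0], [0, 0, 0], 1]])

```text
time: 1.3
ee_pos: [0.5045, -0.1116, 0.3033]
tcp_rot: [-180.0, 0.0, 26.5]
wrist_force: [-0.4, -0.4, -0.4]
opening: 0.0858
grasp_force: 0.0
```

Request:
apply_moves(rows=[[[0.3, -0.2, 0], [0, 0, 0], 1], [[0.6, -0.4, 0], [0, 0, 0], 1], [[0.6, -0.56, 0], [0, 0, 0], 1], [[0.6, -0.56, 0], [0, 0, 0], 1]])

```text
time: 1.7
ee_pos: [0.5316, -0.0357, 0.3035]
tcp_rot: [-180.0, 0.1, 26.5]
wrist_force: [0.3, 0.0, -0.4]
opening: 0.0852
grasp_force: 0.0
```

Run:
```python
from workcell import sensors, imaging
import cv2,numpy as np
s=sensors.get_obs();print(s)
c=imaging.get_calibration("wrist");p,d=imaging.camera("wrist");
np.savez("pics/w1.npz",p=p,d=d,K=c["intrinsics"],T=c["world_from_camera"])
cv2.imwrite("pics/w1.png",p[:,:,::-1]);print(c)
```

```text
{'time': 1.7, 'q': array([-3.84287491e+00,  2.66484777e+00,  7.59278552e+00,  9.50066165e+01,
        8.33786271e-03,  1.49610005e+02]), 'qd': array([-2.55937686, -0.30080967,  0.33916156, -0.30068872, -0.64953364,
       -1.80149778]), 'joint_efforts': array([ 1.74657058e+00, -4.85519028e+01,  4.60780907e+01, -3.80961935e-02,
        1.47984191e-01,  4.07376587e-01]), 'ee_pos': array([ 0.53162739, -0.03567927,  0.30347893]), 'tcp_rot': array([-1.79953005e+02,  6.36504214e-02,  2.65471405e+01]), 'wrist_force': array([ 0.30873675,  0.00918532, -0.38859581]), 'torque': array([-0.04997551, -0.0106419 ,  0.02896771]), 'grasp_force': 0.0, 'opening': 0.08515854450710326}
{'intrinsics': array([[342.08352846,   0.        , 316.94915588],
       [  0.        , 342.08352846, 194.67934981],
       [  0.        ,   0.        ,   1.        ]]), 'world_from_camera': array([[ 4.47744046e-01, -8.49211924e-01, -2.79936381e-01,
         6.03737507e-01],
       [-8.94161668e-01, -4.25087049e-01, -1.40626852e-01,
         3.08343365e-04],
       [ 4.24669568e-04,  3.13273217e-01, -9.49662946e-01,
         3.73769931e-01],
       [ 0.00000000e+00,  0.00000000e+00,  0.00000000e+00,
         1.00000000e+00]])}
```

View pics/w1.png

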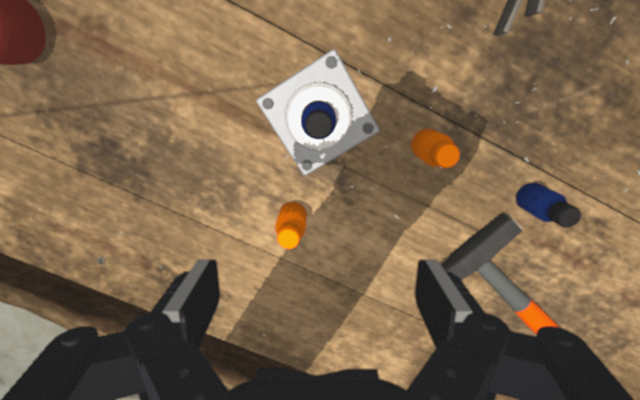

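The wrist view shows the cap at about (318,124), the socket ring at (320,117) and the foot around them. The oranges are at (440,150) and (290,225), and the spare is at (550,205).

Run:
```python
from h import *
from workcell import sensors
p,d,K,T=load("w1");C=cloud(d,K,T);v,u=np.mgrid[:400,:640]
m=(abs(u-318)<30)&(abs(v-118)<30)&(d>0)
for a,b in((.03,.037),(.083,.094)):
    k=m&(C[...,2]>a)&(C[...,2]<b);print(k.sum(),np.median(C[k],0).round(4),((C[k].max(0)+C[k].min(0))/2).round(4),np.ptp(C[k],0).round(3))
k=(m&(C[...,2]>.083)).astype(np.uint8);q,_=cv2.findContours(k,0,2);(c,r)=cv2.minEnclosingCircle(max(q,key=cv2.contourArea));print(c,r,ray(*c,.089,K,T))
P=[ray(*x,.006,K,T) for x in((334,52),(379,129),(303,175),(258,101))];print(np.mean(P,0),np.array(P))
P=[(331,63),(368,129),(306,164),(267,104)];print(np.mean([ray(*x,.008,K,T) for x in P],0))
s=sensors.get_obs();print(s["ee_pos"],s["tcp_rot"])
y=np.radians(26.5);t=ray(*c,.089,K,T)-s["ee_pos"];print(t[0]*np.cos(y)+t[1]*np.sin(y),t[0]*np.sin(y)-t[1]*np.cos(y))
```

```text
1826 [ 0.5781 -0.0144  0.0342] [ 0.5744 -0.0155  0.0339] [0.06  0.061 0.006]
617 [ 0.5747 -0.0152  0.089 ] [ 0.5744 -0.0152  0.0879] [0.022 0.023 0.008]
(317.9053955078125, 124.01351165771484) 14.142561912536621 [ 0.57474919 -0.0152202   0.089     ]
[ 0.57396128 -0.01654834  0.006     ] [[ 0.63661577 -0.00237981  0.006     ]
 [ 0.59074463 -0.08025953  0.006     ]
 [ 0.50897695 -0.02998547  0.006     ]
 [ 0.55950775  0.04643146  0.006     ]]
[ 0.57374556 -0.01611656  0.008     ]
[ 0.53169301 -0.03675551  0.30371918] [-1.79993022e+02  3.62103089e-02  2.64941442e+01]
0.04814146037427047 -6.111647777074652e-05
```

Request:
apply_moves(rows=[[[0.3, 0, 0], [0, 0, 0], 1], [[0.48, 0, 0], [0, 0, 0], 1], [[0.48, 0, 0.4], [0, 0, 0], 1], [[0.48, 0, 0.8], [0, 0, 0], 1], [[0.48, 0, 0.8], [0, 0, 0], 1], [[0.48, 0, 0.8], [0, 0, 0], 1], [[0.48, 0, 0.8], [0, 0, 0], 1]])

```text
time: 2.45
ee_pos: [0.5757, -0.0166, 0.2268]
tcp_rot: [179.9, -0.2, 26.4]
wrist_force: [-0.5, 0.2, 0.9]
opening: 0.0856
grasp_force: 0.0
```

Run:
```python
from h import *
from workcell import sensors, imaging
s=sensors.get_obs();c=imaging.get_calibration("wrist");p,d=imaging.camera("wrist");K,T=c["intrinsics"],c["world_from_camera"]
C=cloud(d,K,T);v,u=np.mgrid[:400,:640];print(s["ee_pos"],s["tcp_rot"])
m=(np.hypot(C[...,0]-.5745,C[...,1]+.0155)<.03)&(d>0)&(C[...,2]>.083)&(C[...,2]<.095)
k=m.astype(np.uint8);q,_=cv2.findContours(k,0,2);(c,r)=cv2.minEnclosingCircle(max(q,key=cv2.contourArea));t=ray(*c,.089,K,T);print(c,r,t,2*r*(T[2,3]-.089)/K[0,0])
y=np.radians(s["tcp_rot"][2]);t=t-s["ee_pos"];print(t[0]*np.cos(y)+t[1]*np.sin(y),t[0]*np.sin(y)-t[1]*np.cos(y))
cv2.imwrite("pics/w2.png",p[:,:,::-1])
```

```text
[ 0.57568266 -0.01657078  0.22675461] [ 1.79902700e+02 -1.76997333e-01  2.63580111e+01]
(313.60150146484375, 211.9776153564453) 17.5433292388916 [ 0.57555002 -0.0147881   0.089     ] 0.021370903442281763
0.0006726202838679795 -0.0016562351095331738
```

View pics/w2.png

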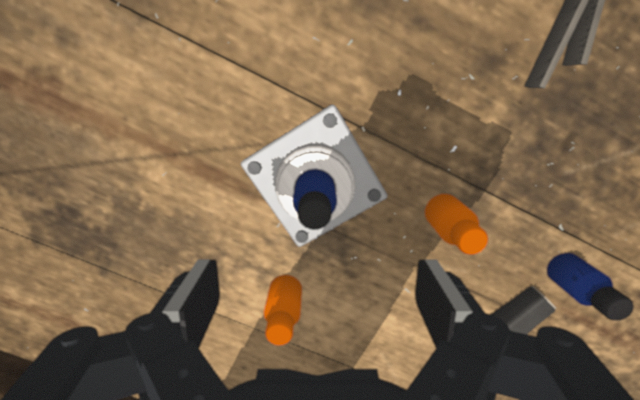

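The view shows the cap at (314,212), centred between the fingers, with both oranges clear of the finger paths. I'll go down.

Request:
apply_moves(rows=[[[0, -0.01, 0.3], [0, 0, 0], 1], [[0, -0.01, 0.6], [0, 0, 0], 1], [[0, -0.01, 0.9], [0, 0, 0], 1], [[0, -0.01, 1.0], [0, 0, 0], 1], [[0, -0.01, 1.0], [0, 0, 0], 1], [[0, -0.01, 1.0], [0, 0, 0], 1]])

```text
time: 3.1
ee_pos: [0.5755, -0.0151, 0.126]
tcp_rot: [179.9, -0.1, 26.4]
wrist_force: [-0.3, 0.4, 0.4]
opening: 0.0854
grasp_force: 0.0
```

Next I go about 3 mm further down and close.

Request:
apply_moves(rows=[[[0, 0, 0.03], [0, 0, 0], 1], [[0, 0, 0.03], [0, 0, 0], 0.3], [[0, 0, 0.03], [0, 0, 0], 0.2], [[0, 0, 0.03], [0, 0, 0], 0.1], [[0, 0, 0.03], [0, 0, 0], 0.1], [[0, 0, 0.03], [0, 0, 0], 0.1], [[0, 0, 0.03], [0, 0, 0], 0.1], [[0, 0, 0.03], [0, 0, 0], 0.1], [[0, 0, 0.03], [0, 0, 0], 0.1], [[0, 0, 0.03], [0, 0, 0], 0.1]], force=70)

```text
time: 4.1
ee_pos: [0.5747, -0.0151, 0.1211]
tcp_rot: [180.0, -0.0, 26.4]
wrist_force: [-0.3, -0.4, 3.0]
opening: 0.0297
grasp_force: 69.2
```

Request:
apply_moves(rows=[[[0, 0, 0], [0, 0, -0.2], 0.1], [[0, 0, 0.01], [0, 0, -0.4], 0.1], [[0, 0, 0.01], [0, 0, -0.6], 0.1], [[0, 0, 0.02], [0, 0, -0.8], 0.1], [[0, 0, 0.02], [0, 0, -1.0], 0.1], [[0, 0, 0.02], [0, 0, -1.0], 0.1]])

```text
time: 4.7
ee_pos: [0.5748, -0.015, 0.1195]
tcp_rot: [180.0, -0.0, 56.6]
wrist_force: [-1.4, -0.5, 6.1]
opening: 0.0298
grasp_force: 69.6
```

Run:
```python
from h import *
from workcell import sensors, imaging
s=sensors.get_obs();print(s["q"],s["torque"],s["wrist_force"])
p,d=imaging.camera("wrist");q,_=imaging.camera("top")
a=cv2.resize(p,(512,320));b=cv2.resize(q[140:240,270:430],(512,320))
cv2.imwrite("pics/w3.png",np.vstack([p[100:400,:],])[:,:,::-1])
```

```text
[-1.49751516e+00  8.78195955e+00 -6.16431945e+00  7.50072361e+01
  6.96516068e-03  1.21893917e+02] [-0.02525693  0.33384748  0.07991118] [-1.40102918 -0.49738076  6.09442402]
```

View pics/w3.png

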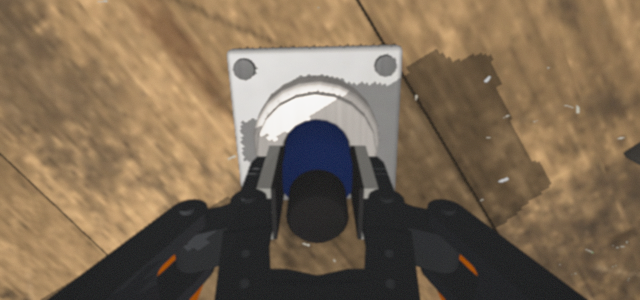

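The picture shows both pads on the blue body, with the foot rotated about 30° relative to the tool. I'll keep twisting and press down.

Request:
apply_moves(rows=[[[0, 0, 0.01], [0, 0, -0.2], 0.1], [[0, 0, 0.02], [0, 0, -0.4], 0.1], [[0, 0, 0.035], [0, 0, -0.6], 0.1], [[0, 0, 0.05], [0, 0, -0.8], 0.1], [[0, 0, 0.065], [0, 0, -1.0], 0.1]])

```text
time: 5.3
ee_pos: [0.5747, -0.0149, 0.1137]
tcp_rot: [179.9, -0.0, 86.6]
wrist_force: [-4.2, 1.1, 11.3]
opening: 0.0298
grasp_force: 70.6
```

Request:
apply_moves(rows=[[[0, 0, 0.015], [0, 0, -0.15], 0.1], [[0, 0, 0.03], [0, 0, -0.3], 0.1], [[0, 0, 0.04], [0, 0, -0.45], 0.1], [[0, 0, 0.05], [0, 0, -0.6], 0.1], [[0, 0, 0.05], [0, 0, -0.7], 0.1], [[0, 0, 0.05], [0, 0, -0.7], 0.1]])

```text
time: 5.9
ee_pos: [0.5744, -0.0151, 0.1104]
tcp_rot: [179.9, 0.0, 107.5]
wrist_force: [-11.8, 0.1, 26.1]
opening: 0.0301
grasp_force: 72.1
```

Run:
```python
from h import *
from workcell import sensors, imaging
s=sensors.get_obs();print(s["wrist_force"],s["ee_pos"])
for n in("wrist","scene"):
    c=imaging.get_calibration(n);p,d=imaging.camera(n);C=cloud(d,c["intrinsics"],c["world_from_camera"])
    m=(np.hypot(C[...,0]-.5745,C[...,1]+.0155)<.009)&(d>0)&(C[...,2]<.1)&(C[...,2]>.06);z=C[m][:,2]
    print(n,m.sum(),np.percentile(z,[5,50,75,95]) if m.sum() else 0)
```

```text
[-11.83233672   0.07766218  26.0503756 ] [ 0.57441666 -0.01511065  0.11044674]
wrist 1655 [0.07753102 0.07841156 0.07876533 0.07926859]
scene 24 [0.07464946 0.07644233 0.07716947 0.07830071]
```

The cap top reads 0.078, which is home, and the force is rising, so the bottle is seated. I'll release and back away.

Request:
apply_moves(rows=[[[0, 0, -0.01], [0, 0, 0], 0.1], [[0, 0, -0.01], [0, 0, 0], 1], [[0, 0, -0.01], [0, 0, 0], 1], [[0, 0, -0.01], [0, 0, 0], 1], [[0, 0, -0.01], [0, 0, 0], 1], [[0, 0, -0.01], [0, 0, 0], 1], [[0, 0, -0.01], [0, 0, 0], 1], [[0, 0, -0.2], [0, 0, 0], 1], [[0, 0, -0.5], [0, 0, 0], 1], [[0, 0, -0.8], [0, 0, 0], 1], [[0, 0, -1], [0, 0, 0], 1], [[0, 0, -1], [0, 0, 0], 1], [[0, 0, -1], [0, 0, 0], 1]])

```text
time: 7.3
ee_pos: [0.5747, -0.015, 0.2072]
tcp_rot: [180.0, 0.0, 107.4]
wrist_force: [-0.0, 1.6, -0.3]
opening: 0.0852
grasp_force: 0.0
```

Run:
```python
from h import *
from workcell import sensors, imaging
s=sensors.get_obs();print(s["wrist_force"],s["ee_pos"],s["opening"])
c=imaging.get_calibration("wrist");p,d=imaging.camera("wrist");C=cloud(d,c["intrinsics"],c["world_from_camera"])
m=(np.hypot(C[...,0]-.5745,C[...,1]+.0155)<.03)&(d>0)&(C[...,2]<.1)&(C[...,2]>.07);print(m.sum(),np.median(C[m],0),np.percentile(C[m][:,2],[5,95]))
cv2.imwrite("pics/w4.png",p[:,:,::-1])
```

```text
[-0.04664814  1.59476411 -0.32866007] [ 0.57474315 -0.01503954  0.20724576] 0.08518338010831092
1059 [ 0.57412164 -0.01418164  0.07816485] [0.07279871 0.07945568]
```

View pics/w4.png

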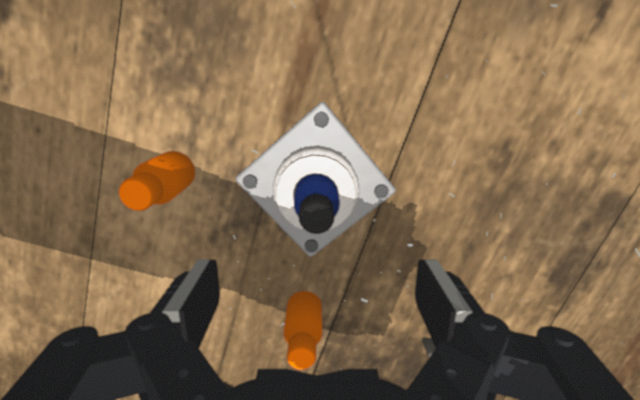

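The bottle stands upright and home, cap at (317,212), and the gripper is open and clear.

```bash
python3 -c "
from workcell import bot
print(bot.job_done())"
```

```text
the job is handed in; nothing more can be done
None
```

The blue bottle is bottomed out in the holder (cap top measured at 78 mm, its home height), the gripper turned about 81° while pressing it down (the bottle itself has no mark to read its turn from), then let go and backed clear; the spare bottle and oil can were not approached, and the job is handed in with no verdict returned.

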